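Back the loom's near beam off one notch

ROBOT

A 6-joint arm with a two-finger parallel gripper is mounted at the origin on a cart in front of the work surface, level with it; the furniture and walls round the work are solid. World frame = base frame: x ahead of the robot, y to its left, z up, the work surface at z = 0. Lengths are in m, angles in rad, forces in N, time in s.
With the tool pointing down it reaches from about 0.375 to 0.9 m from the base axis. Payload 3.1 kg.
Tool frame: the origin (TCP) lies where the fingers leave the gripper's body, on its centre line; the fingertips stand 73 mm ahead of it and the grasp point (between the pads) lies 54 mm ahead of it; z points along the fingers, y is the line along which they close (so a half turn about z gives the same grasp; the last joint's range is limited). The gripper opens to 85 mm and grips with 20 to 120 N. Pads are 22 mm wide; open, the fingers measure 114 mm over their backs; the gripper's body (76 mm by 85 mm) begins 54 mm behind the grasp point. The pads swing forward as they close: fully open they stand 13 mm farther back than shut.
Start: joints at [0.934, 0.527, 1.433, -0, 1.181, -0.178], TCP at [0.276, 0.561, 0.304] pointing down, gripper open.
Joint ranges: [-3.08, 3.08], [-0.75, 2.2], [0.22, 2.44], [-1.43, 4.57], [0, 2.65], [-2.85, 2.85]. Speed limits (rad/s): [2.79, 2.79, 3.14, 3.14, 3.14, 3.14].

INTERFACE

Orientations are given as a unit quaternion [x, y, z, w].
In Python, from station import manip gives the robot as it stands.
- The arm moves only by the shell command python3 -m crank 'ROWS' [FORCE]. ROWS is JSON, a list of rows, each an object with "dp": the shift along the tool's x, y, z normalised to -1 to 1, where 1 is 50 cm, a list of three; "delta_rot": the turn, a rotation vector about the tool's x, y, z normalised to -1 to 1, where 1 is 2 pi rad, a list of three; "fingers": the opening, from -1 (shut) to 1 (fully open). A call has 1 to 12 rows; each row shifts and turns the commanded pose from where the row before left it, along the tool's axes as they then stand; what a row does not reach is not made up. A row lasts 1/12 s, in which the tool goes at most 41.7 mm and 7.16 degrees, less where a joint would pass 70% of its speed; a pose out of reach is approached as far as the arm can. A call with a number of a shift or a turn outside -1 to 1 is refused whole. A call with a gripper value outside its range is refused whole. The fingers move at their own pace and stop on an object; FORCE is the grip in N (left out, the last holds). Time passes only in rows, so rows that do not move let the fingers close. It gives the time, the measured TCP pose, the force, the opening and the grip force at its end, in the units of the state.
- manip.sense(): the state, without advancing time (a new reading comes with each control period).
- manip.snapshot(name): name is "side" or "top" or "wrist"; returns (picture, depth): 420x560x3 uint8, red, green, blue; 420x560 float32, m along the optical axis (not along the pixel's ray), 0 where there is no reading.
- manip.camera_model(name): a dict with "fx", "fy", "cx", "cy" (pixels), "k1" (the pictures are not rectified: a ray, as slopes to the right and down, at radius r is drawn at 1 + k1 r^2 times it, then the intrinsics apply), "origin" and "attitude" of the camera in the world. Camera axes: x right, y up, looking along -z (the intrinsics and any distortion apply to the point x, -y, -z); pixel columns grow to the right and rows downward; lengths in m; the calibration is good to about 2 mm. A picture is of the moment at which its call begins: read the wrist's pose just before it. camera_model takes no time and is no camera call; for the wrist camera it gives the pose at the moment of the call.
- manip.sign_off(): hands the job in; it is judged then, once.
The state is a dict: "t": time; "q": joint angles; "qd": joint speeds; "tau": joint torques, N m; "tcp_pos": TCP position; "tool_rot": TCP orientation; "force": force on the tool from outside, world axes, zero at the start; "ft_torque": the same for the moment, N m; "finger_gap": opening from 0.0 (shut) to 1.0 (fully open); "gripper_force": force on a finger pad.
Only numpy, scipy, OpenCV 4.12 (cv2) and the standard library are available. Lean on these libraries where they do the work, as an engineer would, in place of code of your own. Each camera call takes 0.05 s, during which the arm holds its last target. There are 200 camera calls.

TASK

The near beam of the little table loom has been wound one notch too far, so its groove for the tie stick has gone past the top. With a fingertip lift the near pawl by its thumb bar and lay it right back on its stop, push the near wheel backward one notch by its arms, top going away from you, until the groove faces straight up, then tip the pawl forward so that it drops back into the notch. Only touch and push, gently, without squeezing or picking up anything, and leave the far beam's ratchet and the things lying about the loom as they are.

Things in the scene. Friction and masses are not known exactly. Their poses are not given: they have to be found in the camera images.
- loom: Small wooden table loom, fixed to the table: two side rails, near and far beam (axles 250 mm apart, 80 mm up), comb-like heddle between (top 134 mm up). Origin on the table right under the near axle, mid-thickness of the near ratchet wheel. x runs along the rails away from the weaver, y left along the beams. Right rail: y 16 to 34 mm, top 115 mm up; both ratchets stand outside it.
- near_wheel (a joint): Turn of the near beam, wheel and arms, rad. 0: groove straight up. Grows as it goes backward (top away from the weaver). A notch is 0.524. Starts one notch too far forward, about -0.5. With the pawl in it has a little play and is stopped at -0.41 (after one notch back: +0.11). Pawl laid back: it turns both ways, stays where left; 1 to 1.5 N at an arm's end moves it.
- near_pawl (a joint): Swing of the near pawl about its pivot, rad. 0: nose down in a notch; grows as it is lifted up and away from the weaver; 0.12 on a tooth's top, clear of the wheel above 0.2. Balances at 1.05; beyond that it falls back onto its stop at 1.5, below it falls onto the wheel. Light (under 1 N), polished. Dropped while the wheel reads -0.3 to +0.11, it enters the right notch.
- near_axle (a point): Point on the near beam's axle (height 80 mm) in the plane of the turning arms, which is at loom y = -40 mm.
- near_top_arm (a point): Centre of the rounded end of the near wheel's uppermost arm. Four wooden arms, 12 mm thick (15 at the end), reach 60 mm from the axle to this point, 90 degrees apart, in the plane loom y = -40 mm. This one leans about 15 degrees towards the weaver at the start and 15 degrees away when the groove is straight up. The toothed wheel is 96 mm across, 12 thick, at loom y = 0.
- near_pawl_bar (a point): Middle of the near pawl's thumb bar, a polished steel crosspiece 10 mm thick, 30 mm long along loom y, at the free upper end of the pawl above the wheel; it swings on a 100 mm radius round the pivot. At pawl 0 it is at loom x 10, y 0, z 168 mm; laid back (1.5) at x 146, y 0, z 180 mm.
- near_pawl_pivot (a point): Pivot axis of the near pawl, along the loom's y: at loom x 84, y 0, z 102 mm.
- far_wheel (a joint): Turn of the far beam's ratchet wheel, the mirror image of the near one; leave alone.
- far_pawl (a joint): Swing of the far pawl (0 in its notch); leave alone.
- thread_spool: Small standing thread spool, 31 mm across, 56 mm tall; origin under its middle. Bystander.
- tape_measure: Round tape measure lying flat, 52 x 71 x 15 mm; bystander.
- snips: Thread snips lying flat, 24 x 102 x 6 mm; bystander.
- tie_stick: Wooden tie stick for the groove, 10 x 140 x 5 mm, lying on the table inside the loom behind the near beam; bystander.

How it is judged:
By the outcome, as a careful person would: the job done as asked, in the order asked, and still so for the second after the job is handed in, with the robot touching nothing.
It also fails if it takes over 54 s, if anything falls off the work surface, if the arm or the gripper's body presses on something with over 40 N, if the wrist force passes 120 N, or if a joint passes its speed limit or range.

## Working session

There is one attempt and no reset: what is moved stays moved. The work goes in short steps, Python scripts to look and compute and a shell command to move; the robot and the scene stay as the last step left them, time stands still between calls to the robot, and variables do not carry over. Pictures are saved under pics/ and viewed, at most 10 in all, crops included, and the job is handed in when it is done.

```bash
ls; mkdir -p pics; python3 - <<'E'
from station import manip
import cv2
s=manip.sense();print({k:s[k] for k in('t','tcp_pos','tool_rot','force','finger_gap')})
for n in('side','top'):
    p,d=manip.snapshot(n);cv2.imwrite(f'pics/{n}0.png',p[:,:,::-1]);import numpy as np;np.save(f'pics/{n}0.npy',d);print(manip.camera_model(n))
E
```

```text
pics
{'t': 0.0, 'tcp_pos': array([0.27586466, 0.56018518, 0.30290519]), 'tool_rot': array([ 2.26880422e-01,  9.73921980e-01, -1.03466088e-03, -4.24851574e-04]), 'force': array([0.68829868, 0.76619263, 0.56267416]), 'finger_gap': 1.0018810260707014}
{'fx': 491.3836662935107, 'fy': 491.3836662935107, 'cx': 276.61594221407944, 'cy': 212.9057161222861, 'k1': 0.05212140128258084, 'origin': array([0.54059185, 0.72644667, 0.73085945]), 'attitude': array([-0.01476156,  0.40767751,  0.91294098, -0.01095015])}
{'fx': 447.31473644517797, 'fy': 447.31473644517797, 'cx': 272.4866150945603, 'cy': 210.7943113136047, 'k1': -0.10229578345599061, 'origin': array([0.47154823, 0.02857011, 0.96194848]), 'attitude': array([-0.03896659,  0.05218585,  0.70971546, -0.70147146])}
```

View pics/side0.png

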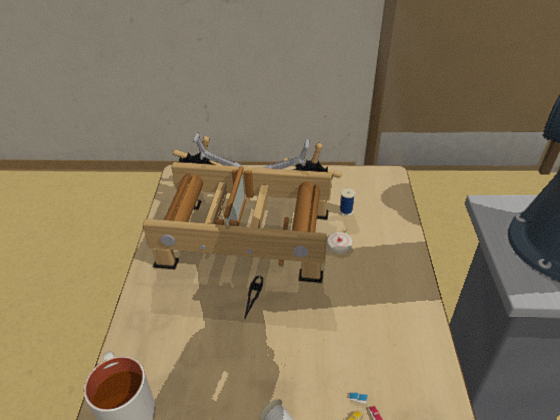

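View pics/top0.png

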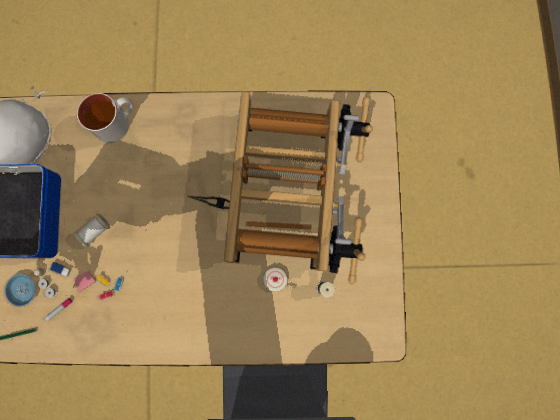

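```bash
cat > h.py <<'E'
import numpy as np,cv2
from station import manip
from scipy.spatial.transform import Rotation as R
def cloud(m,d):
    v,u=np.mgrid[:d.shape[0],:d.shape[1]]
    x=(u-m['cx'])/m['fx'];y=(v-m['cy'])/m['fy'];a,b=x.copy(),y.copy()
    for _ in range(8):
        f=1+m['k1']*(a*a+b*b);a,b=x/f,y/f
    P=np.stack([a*d,-b*d,-d],-1)
    return P@R.from_quat(m['attitude']).as_matrix().T+m['origin']
def proj(m,p):
    c=(np.asarray(p)-m['origin'])@R.from_quat(m['attitude']).as_matrix()
    a,b=c[...,0]/-c[...,2],-c[...,1]/-c[...,2];f=1+m['k1']*(a*a+b*b)
    return np.stack([m['cx']+m['fx']*a*f,m['cy']+m['fy']*b*f],-1)
E
python3 - <<'E'
from h import *
m=manip.camera_model('top');d=np.load('pics/top0.npy');P=cloud(m,d);
print('table z',np.median(P[300:340,100:200,2]))
Z=P[...,2];ok=(d>0)
img=cv2.imread('pics/top0.png')
# right rail top
v,u=np.mgrid[:420,:560]
s=ok&(abs(Z-.115)<.006)&(u>305)&(u<342)&(v>100)&(v<270)
for y0 in(0,):
    q=P[s];c=np.polyfit(q[:,0],q[:,1],1);r=q[:,1]-np.polyval(c,q[:,0]);k=abs(r)<.012;c=np.polyfit(q[k,0],q[k,1],1);r=q[:,1]-np.polyval(c,q[:,0])
    print('rail',c,np.arctan(c[0]),np.percentile(r[k],[1,5,50,95,99]),np.percentile(q[k,0],[0,1,99,100]),np.median(q[k,2]))
s2=ok&(abs(Z-.115)<.006)&(u>220)&(u<252)&(v>90)&(v<270);q=P[s2];print('left',np.polyfit(q[:,0],q[:,1],1),np.percentile(q[:,0],[0,1,99,100]))
a=cv2.resize(img[180:300,270:400],None,fx=5,fy=5,interpolation=cv2.INTER_CUBIC);cv2.imwrite('pics/c1.png',a)
i2=cv2.imread('pics/side0.png');a=cv2.resize(i2[120:270,140:360],None,fx=3.6,fy=3.6,interpolation=cv2.INTER_CUBIC)
cv2.imwrite('pics/c2.png',a)
E
```

```text
table z -0.0002593342037006119
rail [-0.10098726 -0.03466809] -0.10064604330436369 [-9.44265821e-03 -8.17460680e-03  2.70517808e-05  7.81608051e-03
  9.15428902e-03] [0.4694407  0.47213049 0.79792091 0.80208498] 0.11486522817321354
left [-0.1029058   0.14669168] [0.48683358 0.48969948 0.81834261 0.82317866]
```

View pics/c1.png

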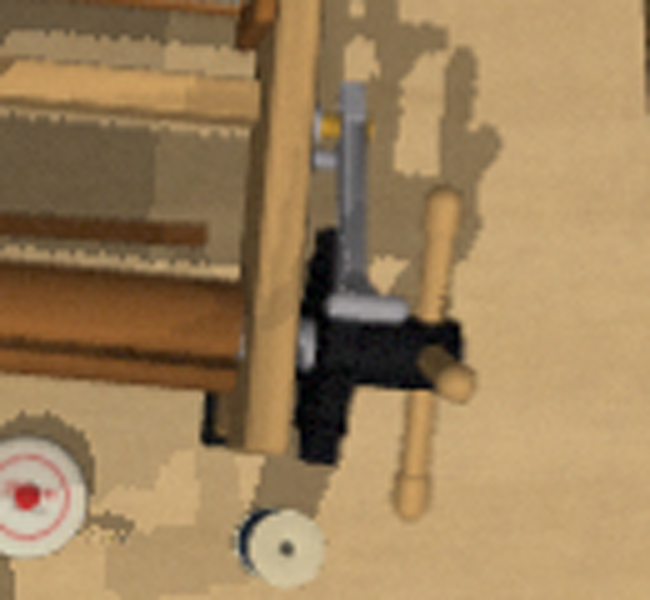

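View pics/c2.png

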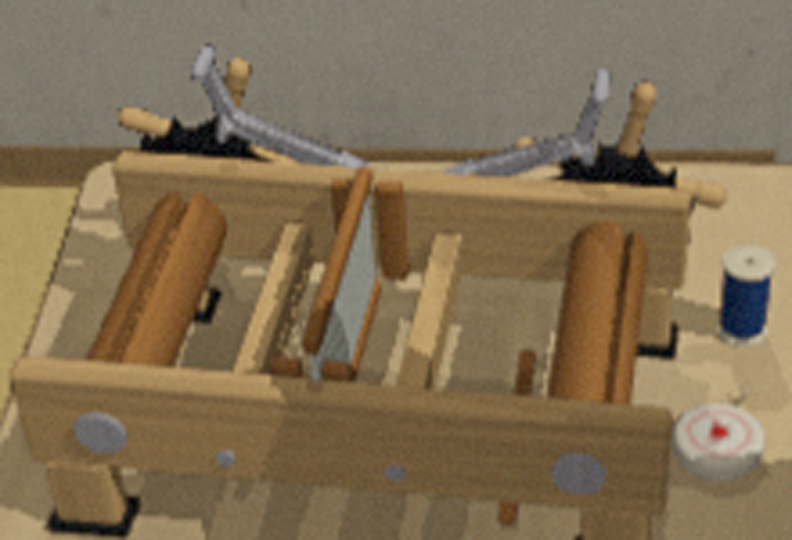

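```bash
cat >> h.py <<'E'
def ray(m,u,v,z):
    x=(u-m['cx'])/m['fx'];y=(v-m['cy'])/m['fy'];a,b=x,y
    for _ in range(8):
        f=1+m['k1']*(a*a+b*b);a,b=x/f,y/f
    w=R.from_quat(m['attitude']).as_matrix()@[a,-b,-1]
    return m['origin']+w*(z-m['origin'][2])/w[2]
E
python3 - <<'E'
from h import *
m=manip.camera_model('top');d=np.load('pics/top0.npy');P=cloud(m,d)
th=-.1012;ex=np.array([np.cos(th),np.sin(th)]);ey=np.array([-ex[1],ex[0]])
# y offset: rail line at mid x
mid=np.array([.635,-.10098726*.635-.03466809])
O0=mid-25e-3*ey
L=lambda p:np.array([(p[:2]-O0)@ex,(p[:2]-O0)@ey])*1e3
for n,u,v,z,e in(('bar',344,241.4,.173,(10,0)),('toparm',361,256.4,.143,(-15.5,-40)),('faarm',358.6,221,.0955+.007,(58,-40)),('neararm',352,279,.0645+.007,(-58,-40)),('spool',327.4,289.7,.056,(0,0))):
    l=L(ray(m,u,v,z));print(n,l.round(1),'off',(l-e).round(1), 'depthZ',P[int(v),int(u),2].round(3),ray(m,u,v,z).round(3))
print('mid rail->',L(mid), 'O from rail mid', )
s=manip.camera_model('side');D=np.load('pics/side0.npy');Q=cloud(s,D)
for n,u,v in(('bar',140+602/3.6,120+78/3.6),('toparm',140+644/3.6,120+90/3.6)):
    c=Q[int(v)-2:int(v)+3,int(u)-2:int(u)+3].reshape(-1,3);c=c[(c[:,2]>.1)&(c[:,2]<.2)]
    print(n,u,v,len(c),np.median(c,0).round(4),L(np.median(c,0)).round(1))
E
```

```text
bar [-115.2   -1. ] off [-125.2   -1. ] depthZ 0.172 [ 0.518 -0.113  0.173]
toparm [-137.7  -39.5] off [-122.2    0.5] depthZ 0.145 [ 0.491 -0.149  0.143]
faarm [-67.7 -39. ] off [-125.7    1. ] depthZ 0.101 [ 0.561 -0.156  0.103]
neararm [-180.6  -39.8] off [-122.6    0.2] depthZ 0.075 [ 0.449 -0.145  0.072]
spool [-206.2    5.3] off [-206.2    5.3] depthZ 0.028 [ 0.428 -0.098  0.056]
mid rail-> [-1.81098205e-14  2.50000000e+01] O from rail mid
bar 307.22222222222223 141.66666666666666 21 [ 0.5161 -0.1142  0.1734] [-116.7   -2.4]
toparm 318.8888888888889 145.0 25 [ 0.4918 -0.1445  0.1437] [-137.9  -34.9]
```

```bash
cat >> h.py <<'E'
O=np.array([.5091,-.1112]);th=-.1012;EX=np.array([np.cos(th),np.sin(th)]);EY=np.array([-EX[1],EX[0]])
def st():
    s=manip.sense();p=s['tcp_pos'];A=R.from_quat(s['tool_rot']).as_matrix()
    Lr=np.array([[*EX,0],[*EY,0],[0,0,1]])
    l=lambda v:np.array([v[:2]@EX,v[:2]@EY,v[2]])
    tip=p+.073*A[:,2]
    print('t %.2f'%s['t'],'tip loom mm',(l(tip-np.r_[O,0])*1e3).round(1),'toolx',(Lr@A[:,0]).round(3),'tooly',(Lr@A[:,1]).round(3),'F',l(s['force']).round(2),'gap',round(s['finger_gap'],2))
E
python3 -m crank '[{"dp":[0,0,0],"delta_rot":[0,0,-0.0189],"fingers":-1},{"dp":[0,0,0],"delta_rot":[0,0,-0.0189],"fingers":-1},{"dp":[0,0,0],"delta_rot":[0,0,-0.0189],"fingers":-1},{"dp":[-0.026,-0.0644,0],"delta_rot":[0,0,0],"fingers":-1},{"dp":[-0.026,-0.0644,0],"delta_rot":[0,0,0],"fingers":-1},{"dp":[-0.026,-0.0644,0],"delta_rot":[0,0,0],"fingers":-1},{"dp":[-0.026,-0.0644,0],"delta_rot":[0,0,0],"fingers":-1},{"dp":[-0.026,-0.0644,0],"delta_rot":[0,0,0],"fingers":-1},{"dp":[-0.026,-0.0644,0],"delta_rot":[0,0,0],"fingers":-1},{"dp":[-0.026,-0.0644,0],"delta_rot":[0,0,0],"fingers":-1},{"dp":[-0.026,-0.0644,0],"delta_rot":[0,0,0],"fingers":-1},{"dp":[-0.026,-0.0644,0],"delta_rot":[0,0,0],"fingers":-1}]'
python3 -c "from h import *;st()"
```

```text
t: 1.1
tcp_pos: [0.3631, 0.2589, 0.3037]
tool_rot: [0.051, 0.999, -0.0, -0.0]
force: [0.6, 0.2, -0.2]
finger_gap: 0.004
gripper_force: 0.0
t 1.10 tip loom mm [-182.7  353.4  230.7] toolx [-1. -0.  0.] tooly [-0.  1. -0.] F [ 0.54  0.25 -0.22] gap 0.0
```

```bash
python3 -m crank '[{"dp":[-0.026,-0.0644,0],"delta_rot":[0,0,0],"fingers":-1},{"dp":[-0.026,-0.0644,0],"delta_rot":[0,0,0],"fingers":-1},{"dp":[-0.026,-0.0644,0],"delta_rot":[0,0,0],"fingers":-1},{"dp":[-0.026,-0.0644,0],"delta_rot":[0,0,0],"fingers":-1},{"dp":[-0.026,-0.0644,0],"delta_rot":[0,0,0],"fingers":-1},{"dp":[-0.026,-0.0644,0],"delta_rot":[0,0,0],"fingers":-1},{"dp":[-0.026,-0.0644,0],"delta_rot":[0,0,0],"fingers":-1},{"dp":[-0.026,-0.0644,0],"delta_rot":[0,0,0],"fingers":-1},{"dp":[-0.026,-0.0644,0],"delta_rot":[0,0,0],"fingers":-1},{"dp":[-0.026,-0.0644,0],"delta_rot":[0,0,0],"fingers":-1},{"dp":[-0.026,-0.0644,0],"delta_rot":[0,0,0],"fingers":-1},{"dp":[0,0,0],"delta_rot":[0,0,0],"fingers":-1}]' >/dev/null
python3 -c "from h import *;st()"
```

```text
t 2.10 tip loom mm [-36.   -5.1 231.2] toolx [-1.     0.005 -0.005] tooly [ 0.005  1.    -0.004] F [0.24 0.27 0.53] gap -0.0
```

```bash
python3 -m crank '[{"dp":[0,0.01,0.036],"delta_rot":[0,0,0],"fingers":-1},{"dp":[0,0,0.037],"delta_rot":[0,0,0],"fingers":-1},{"dp":[0,0,0.037],"delta_rot":[0,0,0],"fingers":-1},{"dp":[0,0,0.037],"delta_rot":[0,0,0],"fingers":-1},{"dp":[-0.012,0,0],"delta_rot":[0,0,0],"fingers":-1},{"dp":[-0.012,0,0],"delta_rot":[0,0,0],"fingers":-1},{"dp":[-0.012,0,0],"delta_rot":[0,0,0],"fingers":-1},{"dp":[-0.012,0,0],"delta_rot":[0,0,0],"fingers":-1},{"dp":[0,0,0],"delta_rot":[0,0,0],"fingers":-1}]' >/dev/null
python3 - <<'E'
from h import *
st()
p,d=manip.snapshot('side');cv2.imwrite('pics/s1.png',cv2.resize(p[90:260,240:370,::-1],None,fx=4,fy=3.5,interpolation=cv2.INTER_CUBIC))
E
```

```text
t 2.85 tip loom mm [-13.    5.3 158.7] toolx [-1.    -0.    -0.005] tooly [-0.     1.    -0.001] F [ 0.85 -1.24  0.48] gap -0.0
```

View pics/s1.png

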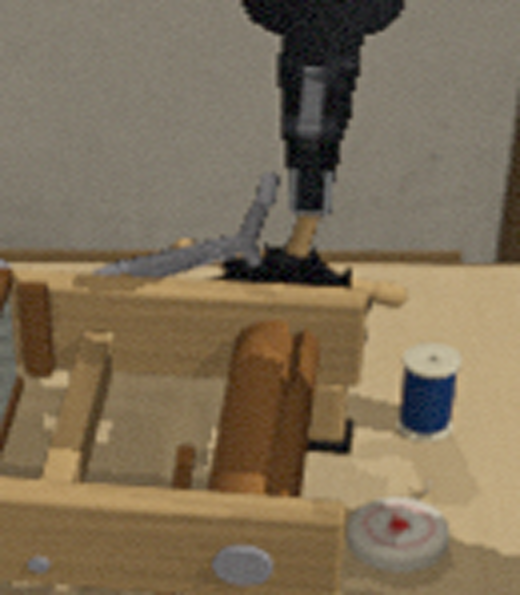

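```bash
python3 -m crank '[{"dp":[-0.009,-0.004,0],"delta_rot":[0,0,0],"fingers":-1},{"dp":[-0.009,-0.004,0],"delta_rot":[0,0,0],"fingers":-1},{"dp":[-0.011,0,-0.010],"delta_rot":[0,0,0],"fingers":-1},{"dp":[-0.011,0,-0.010],"delta_rot":[0,0,0],"fingers":-1},{"dp":[-0.011,0,-0.010],"delta_rot":[0,0,0],"fingers":-1},{"dp":[-0.011,0,-0.0065],"delta_rot":[0,0,0],"fingers":-1},{"dp":[-0.011,0,-0.0065],"delta_rot":[0,0,0],"fingers":-1}]'
python3 - <<'E'
from h import *
st()
p,d=manip.snapshot('side');cv2.imwrite('pics/s2.png',cv2.resize(p[90:200,220:370,::-1],None,fx=4,fy=4,interpolation=cv2.INTER_CUBIC))
E
```

```text
t: 3.48
tcp_pos: [0.5307, -0.1117, 0.2527]
tool_rot: [0.051, 0.999, -0.0, 0.001]
force: [-0.8, 0.1, 1.3]
finger_gap: 0.001
gripper_force: 0.2
t 3.48 tip loom mm [ 21.6   1.7 179.7] toolx [-1.     0.    -0.001] tooly [ 0.  1. -0.] F [-0.8   0.05  1.35] gap 0.0
```

View pics/s2.png

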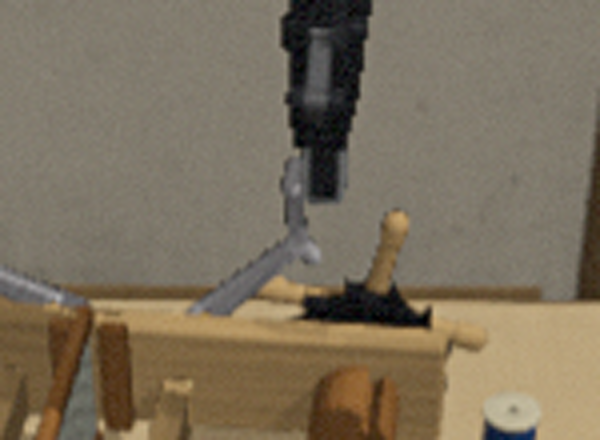

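```bash
python3 -m crank '[{"dp":[-0.012,0,-0.0065],"delta_rot":[0,0,0],"fingers":-1},{"dp":[-0.012,0,-0.0065],"delta_rot":[0,0,0],"fingers":-1},{"dp":[-0.012,0,-0.004],"delta_rot":[0,0,0],"fingers":-1},{"dp":[-0.012,0,-0.004],"delta_rot":[0,0,0],"fingers":-1},{"dp":[-0.012,0,-0.004],"delta_rot":[0,0,0],"fingers":-1},{"dp":[-0.012,0,-0.004],"delta_rot":[0,0,0],"fingers":-1},{"dp":[-0.012,0,0],"delta_rot":[0,0,0],"fingers":-1},{"dp":[-0.012,0,0],"delta_rot":[0,0,0],"fingers":-1},{"dp":[-0.012,0,0],"delta_rot":[0,0,0],"fingers":-1},{"dp":[-0.012,0,0],"delta_rot":[0,0,0],"fingers":-1}]' | grep force
python3 -c "from h import *;st()"
python3 -m crank '[{"dp":[-0.012,0,0],"delta_rot":[0,0,0],"fingers":-1},{"dp":[-0.012,0,0.003],"delta_rot":[0,0,0],"fingers":-1},{"dp":[-0.012,0,0.003],"delta_rot":[0,0,0],"fingers":-1},{"dp":[-0.012,0,0.003],"delta_rot":[0,0,0],"fingers":-1},{"dp":[-0.012,0,0.003],"delta_rot":[0,0,0],"fingers":-1},{"dp":[-0.008,0,0],"delta_rot":[0,0,0],"fingers":-1},{"dp":[0,0,0],"delta_rot":[0,0,0],"fingers":-1}]' | grep force
python3 - <<'E'
from h import *
st()
p,d=manip.snapshot('side');cv2.imwrite('pics/s3.png',cv2.resize(p[90:200,220:370,::-1],None,fx=4,fy=4,interpolation=cv2.INTER_CUBIC))
E
```

```text
force: [-0.1, 0.6, -0.5]
gripper_force: 0.0
t 4.37 tip loom mm [ 81.2   1.8 193.2] toolx [-1.  0.  0.] tooly [0. 1. 0.] F [-0.17  0.63 -0.51] gap -0.0
force: [-0.4, -1.1, 0.3]
gripper_force: 0.0
t 4.95 tip loom mm [115.7   1.7 187.2] toolx [-1.     0.    -0.001] tooly [ 0.  1. -0.] F [-0.27 -1.15  0.28] gap -0.0
```

View pics/s3.png

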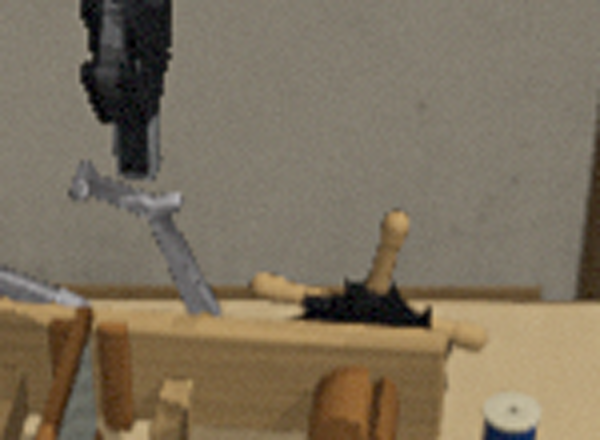

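```bash
python3 -m crank '[{"dp":[0,0,-0.028],"delta_rot":[0,0,0],"fingers":-1},{"dp":[0,0,-0.028],"delta_rot":[0,0,0],"fingers":-1},{"dp":[0.054,-0.014,0],"delta_rot":[0,0,0],"fingers":-1},{"dp":[0.054,-0.014,0],"delta_rot":[0,0,0],"fingers":-1},{"dp":[0.054,-0.014,0],"delta_rot":[0,0,0],"fingers":-1},{"dp":[0.054,-0.014,0],"delta_rot":[0,0,0],"fingers":-1},{"dp":[0.054,-0.014,0],"delta_rot":[0,0,0],"fingers":-1},{"dp":[0.054,-0.014,0],"delta_rot":[0,0,0],"fingers":-1},{"dp":[0,0,0],"delta_rot":[0,0,0],"fingers":-1}]' >/dev/null
python3 - <<'E'
from h import *
st()
p,d=manip.snapshot('side');P=cloud(manip.camera_model('side'),d)
q=P[90:150,225:280].reshape(-1,3);l=np.c_[(q[:,:2]-O)@EX,(q[:,:2]-O)@EY,q[:,2]]*1e3
k=(abs(l[:,1])<22)&(l[:,2]>165)&(l[:,2]<200);print('bar pts',k.sum(),np.median(l[k],0))
E
```

```text
t 5.75 tip loom mm [-53.4 -39.4 215.1] toolx [-1.     0.002  0.007] tooly [0.002 1.    0.002] F [-0.94  0.4  -0.06] gap 0.0
bar pts 184 [125.24550232   4.42824288 176.78231482]
```

```bash
python3 -m crank '[{"dp":[0,0,0.0405],"delta_rot":[0,0,0],"fingers":-1},{"dp":[0,0,0.0405],"delta_rot":[0,0,0],"fingers":-1},{"dp":[0,0,0.0405],"delta_rot":[0,0,0],"fingers":-1},{"dp":[0,0,0.0405],"delta_rot":[0,0,0],"fingers":-1},{"dp":[-0.016,0,0],"delta_rot":[0,0,0],"fingers":-1},{"dp":[-0.016,0,0],"delta_rot":[0,0,0],"fingers":-1},{"dp":[-0.006,0,0],"delta_rot":[0,0,0],"fingers":-1},{"dp":[0,0,0],"delta_rot":[0,0,0],"fingers":-1}]' |grep force
python3 -c "from h import *;st()"
python3 -m crank '[{"dp":[-0.008,0,0],"delta_rot":[0,0,0],"fingers":-1},{"dp":[-0.008,0,0],"delta_rot":[0,0,0],"fingers":-1},{"dp":[-0.008,0,0],"delta_rot":[0,0,0],"fingers":-1},{"dp":[-0.008,0,0],"delta_rot":[0,0,0],"fingers":-1},{"dp":[-0.008,0,0],"delta_rot":[0,0,0],"fingers":-1},{"dp":[0,0,0],"delta_rot":[0,0,0],"fingers":-1}]' |grep force
python3 - <<'E'
from h import *
st()
p,d=manip.snapshot('side');np.save('pics/s4.npy',d);cv2.imwrite('pics/s4f.png',p[:,:,::-1]);cv2.imwrite('pics/s4.png',cv2.resize(p[90:270,240:360,::-1],None,fx=5,fy=3.3,interpolation=cv2.INTER_CUBIC))
E
```

```text
force: [-0.1, -0.6, 0.0]
gripper_force: 0.0
t 6.47 tip loom mm [-25.6 -40.8 135.6] toolx [-1.    -0.    -0.004] tooly [-0.     1.    -0.002] F [-0.07 -0.57  0.01] gap -0.0
force: [-1.3, 0.7, 0.5]
gripper_force: 0.0
t 6.97 tip loom mm [ -7.1 -40.4 134.6] toolx [-1.     0.    -0.002] tooly [ 0.     1.    -0.001] F [-1.37  0.61  0.49] gap -0.0
```

View pics/s4.png

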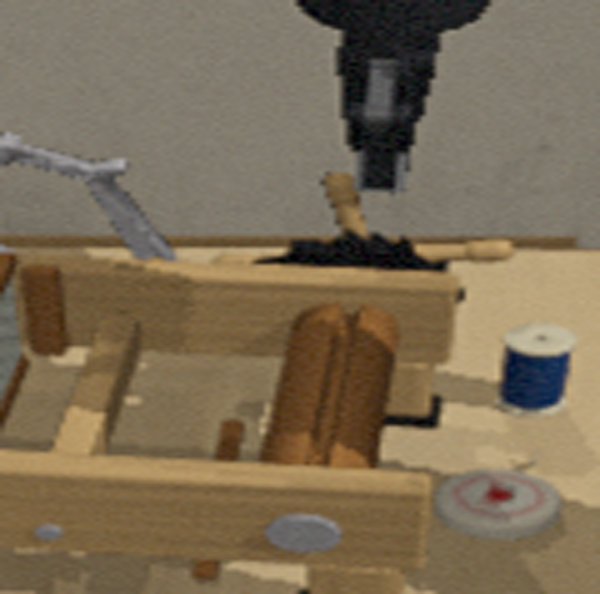

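```bash
cat >> h.py <<'E'
def ang(img,d,cam):
    P=cloud(manip.camera_model(cam),d);wood=(img[...,2].astype(int)-img[...,0]>35)
    q=P[wood&(d>0)];l=np.c_[(q[:,:2]-O)@EX,(q[:,:2]-O)@EY,q[:,2]-.08]*1e3
    k=(abs(l[:,1]+40)<13);r=np.hypot(l[:,0],l[:,2]);k&=(r>25)&(r<70);l=l[k];a=np.degrees(np.arctan2(l[:,0],l[:,2]))
    for c in(-90,0,90):
        s=abs(a-c)<35
        if s.sum()>5:
            x=l[s][:,[0,2]];u=x.mean(0);rr=np.linalg.svd(x-u)[2][0]; print(cam,c,s.sum(),'med ang',np.median(a[s]).round(1),'tilt',(np.degrees(np.arctan2(*(rr*np.sign(rr@u))))).round(1))
E
python3 - <<'E'
from h import *
ang(cv2.imread('pics/side0.png'),np.load('pics/side0.npy'),'side')
ang(cv2.imread('pics/top0.png'),np.load('pics/top0.npy'),'top')
ang(cv2.imread('pics/s4f.png'),np.load('pics/s4.npy'),'side')
p,d=manip.snapshot('top');ang(p[:,:,::-1],d,'top')
E
```

```text
side -90 73 med ang -96.0 tilt -108.6
side 0 101 med ang -14.4 tilt -11.3
side 90 12 med ang 70.8 tilt 60.4
top -90 128 med ang -95.6 tilt -100.8
top 0 71 med ang -10.3 tilt -16.0
top 90 148 med ang 71.2 tilt 75.9
side -90 110 med ang -74.2 tilt -80.9
side 0 94 med ang 6.4 tilt 12.1
side 90 29 med ang 92.5 tilt 99.2
top -90 7 med ang -76.0 tilt -83.4
top 90 127 med ang 93.8 tilt 98.3
```

```bash
python3 -m crank '[{"dp":[-0.0045,0,0],"delta_rot":[0,0,0],"fingers":-1},{"dp":[-0.0045,0,0],"delta_rot":[0,0,0],"fingers":-1},{"dp":[-0.0045,0,0],"delta_rot":[0,0,0],"fingers":-1},{"dp":[0,0,0],"delta_rot":[0,0,0],"fingers":-1},{"dp":[0,0,0],"delta_rot":[0,0,0],"fingers":-1}]' |grep force
python3 - <<'E'
from h import *
st()
for i in range(2):
  for c in('side','top'):
    p,d=manip.snapshot(c);ang(p[:,:,::-1],d,c)
st()
E
```

```text
force: [-0.5, 0.7, -0.2]
gripper_force: 0.2
t 7.48 tip loom mm [ -1.4 -40.2 134.3] toolx [-1.  0. -0.] tooly [0. 1. 0.] F [-0.53  0.68 -0.21] gap 0.0
side -90 111 med ang -69.3 tilt -76.7
side 0 94 med ang 11.5 tilt 18.1
side 90 11 med ang 97.0 tilt 103.9
top 90 124 med ang 98.6 tilt 105.2
side -90 112 med ang -69.1 tilt -74.6
side 0 96 med ang 11.2 tilt 17.6
side 90 11 med ang 97.2 tilt 99.5
top 90 125 med ang 98.4 tilt 104.4
t 7.68 tip loom mm [ -1.4 -40.3 134.5] toolx [-1.  0. -0.] tooly [ 0.  1. -0.] F [ 0.22 -1.    0.29] gap 0.0
```

```bash
python3 -m crank '[{"dp":[-0.002,0,0],"delta_rot":[0,0,0],"fingers":-1},{"dp":[0,0,0],"delta_rot":[0,0,0],"fingers":-1},{"dp":[0.01,0,0],"delta_rot":[0,0,0],"fingers":-1},{"dp":[0.015,0,0],"delta_rot":[0,0,0],"fingers":-1},{"dp":[0.02,0,0],"delta_rot":[0,0,0],"fingers":-1},{"dp":[0,0,-0.05],"delta_rot":[0,0,0],"fingers":-1},{"dp":[0,0,-0.05],"delta_rot":[0,0,0],"fingers":-1},{"dp":[0,0,-0.05],"delta_rot":[0,0,0],"fingers":-1},{"dp":[0,0,-0.03],"delta_rot":[0,0,0],"fingers":-1},{"dp":[0,0,0],"delta_rot":[0,0,0],"fingers":-1}]' |grep force
python3 - <<'E'
from h import *
st()
for c in('side','top'):
    p,d=manip.snapshot(c);ang(p[:,:,::-1],d,c)
E
```

```text
force: [-0.0, 0.1, 0.7]
gripper_force: 0.0
t 8.52 tip loom mm [-21.9 -41.  227.6] toolx [-1.     0.    -0.007] tooly [ 0.     1.    -0.003] F [-0.04  0.06  0.67] gap 0.0
side -90 109 med ang -68.4 tilt -74.8
side 0 100 med ang 11.7 tilt 17.3
side 90 11 med ang 98.7 tilt 101.3
top -90 112 med ang -67.6 tilt -70.7
top 0 94 med ang 12.5 tilt 21.0
top 90 126 med ang 99.0 tilt 104.7
```

```bash
python3 -m crank '[{"dp":[-0.0563,0.0117,0],"delta_rot":[0,0,0],"fingers":-1},{"dp":[-0.0563,0.0117,0],"delta_rot":[0,0,0],"fingers":-1},{"dp":[-0.0563,0.0117,0],"delta_rot":[0,0,0],"fingers":-1},{"dp":[-0.0563,0.0117,0],"delta_rot":[0,0,0],"fingers":-1},{"dp":[-0.0563,0.0117,0],"delta_rot":[0,0,0],"fingers":-1},{"dp":[-0.0563,0.0117,0],"delta_rot":[0,0,0],"fingers":-1},{"dp":[-0.0563,0.0117,0],"delta_rot":[0,0,0],"fingers":-1},{"dp":[0,0,0],"delta_rot":[0,0,0],"fingers":-1}]' |grep force
python3 - <<'E'
from h import *
st()
p,d=manip.snapshot('side');cv2.imwrite('pics/s5.png',cv2.resize(p[80:200,180:340,::-1],None,fx=4,fy=4,interpolation=cv2.INTER_CUBIC))
E
```

```text
force: [1.4, -0.5, 0.4]
gripper_force: 0.0
t 9.28 tip loom mm [177.6   1.7 221.4] toolx [-1.    -0.001 -0.001] tooly [-0.001  1.     0.001] F [ 1.46 -0.37  0.38] gap 0.0
```

View pics/s5.png

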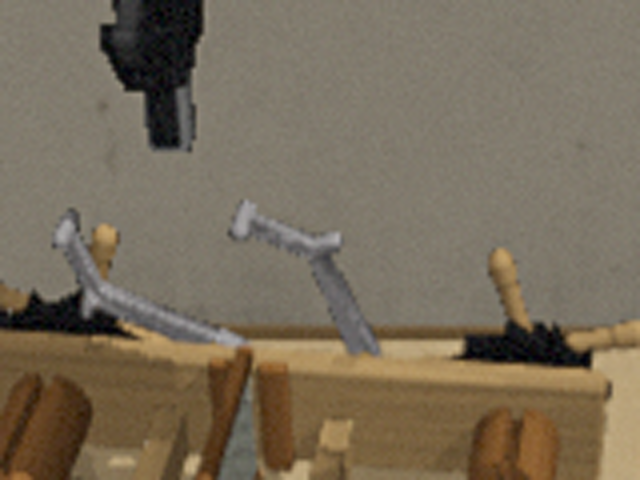

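```bash
python3 -m crank '[{"dp":[0,0,0.025],"delta_rot":[0,0,0],"fingers":-1},{"dp":[0,0,0.025],"delta_rot":[0,0,0],"fingers":-1},{"dp":[0,0,0.025],"delta_rot":[0,0,0],"fingers":-1},{"dp":[0,0,0.024],"delta_rot":[0,0,0],"fingers":-1},{"dp":[0.01,-0.002,0],"delta_rot":[0,0,0],"fingers":-1},{"dp":[0.01,-0.002,0],"delta_rot":[0,0,0],"fingers":-1},{"dp":[0.01,0,0],"delta_rot":[0,0,0],"fingers":-1},{"dp":[0.01,0,-0.0055],"delta_rot":[0,0,0],"fingers":-1},{"dp":[0.01,0,-0.0055],"delta_rot":[0,0,0],"fingers":-1},{"dp":[0.01,0,-0.0055],"delta_rot":[0,0,0],"fingers":-1},{"dp":[0.01,0,-0.0055],"delta_rot":[0,0,0],"fingers":-1}]' |grep force
python3 -c "from h import *;st()"
python3 -m crank '[{"dp":[0.0096,0,-0.0032],"delta_rot":[0,0,0],"fingers":-1},{"dp":[0.0096,0,-0.0032],"delta_rot":[0,0,0],"fingers":-1},{"dp":[0.0096,0,-0.0032],"delta_rot":[0,0,0],"fingers":-1},{"dp":[0.0096,0,-0.0032],"delta_rot":[0,0,0],"fingers":-1},{"dp":[0.0096,0,-0.0032],"delta_rot":[0,0,0],"fingers":-1},{"dp":[0.01,0,-0.001],"delta_rot":[0,0,0],"fingers":-1},{"dp":[0.01,0,-0.001],"delta_rot":[0,0,0],"fingers":-1},{"dp":[0,0,0],"delta_rot":[0,0,0],"fingers":-1},{"dp":[0,0,0],"delta_rot":[0,0,0],"fingers":-1},{"dp":[0,0,0],"delta_rot":[0,0,0],"fingers":-1}]' |grep force
python3 - <<'E'
from h import *
st()
p,d=manip.snapshot('side');cv2.imwrite('pics/s6.png',cv2.resize(p[80:230,180:360,::-1],None,fx=4,fy=4,interpolation=cv2.INTER_CUBIC));ang(p[:,:,::-1],d,'side')
E
```

```text
force: [0.2, 0.3, -0.7]
gripper_force: 0.0
t 10.25 tip loom mm [138.8  -1.4 187.1] toolx [-1.     0.    -0.001] tooly [ 0.  1. -0.] F [ 0.2   0.3  -0.65] gap -0.0
force: [1.5, 0.1, 0.5]
gripper_force: 0.0
t 11.08 tip loom mm [105.2  -1.4 194.9] toolx [-1.  0. -0.] tooly [ 0.  1. -0.] F [1.48 0.21 0.54] gap -0.0
side -90 109 med ang -69.2 tilt -75.8
side 0 51 med ang 9.6 tilt 23.0
side 90 11 med ang 98.6 tilt 89.9
```

View pics/s6.png

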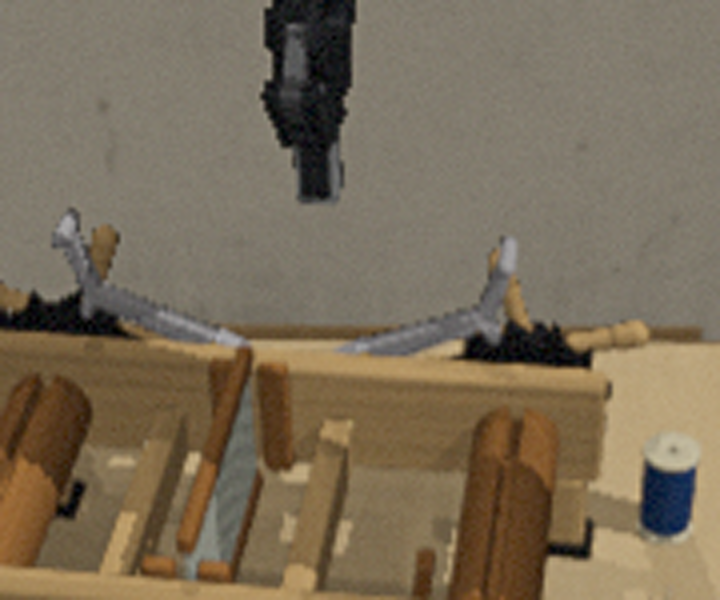

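```bash
python3 -m crank '[{"dp":[0,0,-0.03],"delta_rot":[0,0,0],"fingers":-1},{"dp":[0,0,-0.05],"delta_rot":[0,0,0],"fingers":-1},{"dp":[0,0,-0.05],"delta_rot":[0,0,0],"fingers":-1},{"dp":[0,0.07,-0.03],"delta_rot":[0,0,0],"fingers":-1},{"dp":[0,0.07,0],"delta_rot":[0,0,0],"fingers":-1},{"dp":[0,0.07,0],"delta_rot":[0,0,0],"fingers":-1},{"dp":[0,0.07,0],"delta_rot":[0,0,0],"fingers":-1},{"dp":[0,0.07,0],"delta_rot":[0,0,0],"fingers":-1},{"dp":[0,0.07,0],"delta_rot":[0,0,0],"fingers":-1},{"dp":[0,0,0],"delta_rot":[0,0,0],"fingers":-1},{"dp":[0,0,0],"delta_rot":[0,0,0],"fingers":-1}]' |grep force
python3 - <<'E'
from h import *
st()
p,d=manip.snapshot('top');ang(p[:,:,::-1],d,'top')
def bar(d):
    q=cloud(manip.camera_model('top'),d)[210:275,325:375].reshape(-1,3);l=np.c_[(q[:,:2]-O)@EX,(q[:,:2]-O)@EY,q[:,2]]*1e3
    k=(abs(l[:,1])<20)&(l[:,2]>160)&(l[:,2]<185);print('bar',k.sum(),l[k].mean(0).round(1))
bar(np.load('pics/top0.npy'));bar(d)
E
```

```text
force: [-0.1, -1.3, -1.4]
gripper_force: 0.0
t 12.05 tip loom mm [104.9 210.8 274.7] toolx [-1.    -0.004  0.   ] tooly [-0.004  1.    -0.   ] F [ 0.08 -1.34 -1.4 ] gap -0.0
top -90 138 med ang -67.4 tilt -72.1
top 0 97 med ang 12.2 tilt 20.1
top 90 128 med ang 98.7 tilt 105.0
bar 90 [ 10.    0.6 172.1]
bar 92 [ 10.2   0.6 171.8]
```

The thumb bar is back at its seated position (10.2 against 10.0 mm at the start), and the wheel has turned about 28 to 29° back, so the groove is up. I'm handing in.

```bash
python3 -c "from station import manip;print(manip.sign_off())"
```

```text
the job is handed in; nothing more can be done
None
```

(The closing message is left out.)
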